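Set up a jar for its side-view photograph

ROBOT

A 6-joint arm with a two-finger parallel gripper is mounted at the origin on the work surface. World frame = base frame: x ahead of the robot, y to its left, z up, the work surface at z = 0. Lengths are in m, angles in rad, forces in N, time in s.
With the tool pointing down it reaches from about 0.25 to 0.775 m from the base axis. Payload 4 kg.
Tool frame: the origin (TCP) lies on the centre line of the jaws, within the pads' length; the fingertips stand 8 mm ahead of it and the grasp point (between the pads) lies 11 mm behind it; z points along the fingers, y is the direction in which the jaws open and shut (so a half turn about z gives the same grasp; the last joint's range is limited). The gripper opens to 94 mm and grips with 3 to 60 N. Pads are 16 mm wide; open, the fingers measure 119 mm over their backs; the gripper's body (75 mm by 177 mm) begins 78 mm behind the grasp point.
Start: joints at [1.134, 0.087, 1.371, -0, 1.684, -0.103], TCP at [0.18, 0.52, 0.214] pointing down, gripper open.
Joint ranges: [-3.1, 3.1], [-0.76, 2.03], [0.27, 2.55], [-1.08, 4.22], [0.17, 2.65], [-2.57, 2.57]. Speed limits (rad/s): [2.79, 2.79, 3.14, 3.14, 3.14, 3.14].

INTERFACE

Orientations are given as [roll, pitch, yaw] about the fixed x, y, z axes, in that order (R = Rz(yaw) Ry(pitch) Rx(roll)).
In Python, from bench import * gives the robot as it stands.
- The arm moves only by the tool step_arm, never from a script. Its argument "steps" is a list of rows, each an object of numbers: "jaw": the opening, from 0 (shut) to 1 (fully open); "tx", "ty", "tz": the shift along the tool's x, y, z in m; "ax", "ay", "az": the turn, a rotation vector about the tool's x, y, z in rad. In form: [{"jaw": .., "tx": .., "ty": .., "tz": .., "ax": .., "ay": .., "az": ..}, ...]. A call has 1 to 8 rows; each row is the pose to reach, as a shift and turn from the pose measured when the call began, along the tool's axes at that moment; what a row does not reach only later rows make up. A row lasts 1/10 s, in which the tool goes at most 50 mm and 8.59 degrees, less where a joint would pass 70% of its speed; a pose out of reach is approached as far as the arm can. A call with a gripper value outside its range is refused whole. The fingers move at their own pace and stop on an object; the grip force is fixed at half the most. Time passes only in rows, so rows that repeat a pose let the fingers close. It gives the time, the measured TCP pose, the force and the opening at its end, in the units of the state.
- get_obs(): the state, without advancing time (a new reading comes with each control period).
- snapshot(name): name is "scene" or "side" or "wrist"; returns (picture, depth): 480x640x3 uint8, red, green, blue; 480x640 float32, m along the optical axis (not along the pixel's ray), 0 where there is no reading.
- camera_model(name): a dict with "intrinsics" (3x3 intrinsics, pixels), "origin" and "orientation" of the camera in the world. Camera axes: x right, y down, z forward; pixel columns grow to the right and rows downward; lengths in m; the calibration is good to about 2 mm. A picture is of the moment at which its call begins: read the wrist's pose just before it. camera_model takes no time and is no camera call; for the wrist camera it gives the pose at the moment of the call.
- close_job(): hands the job in, once; it reports no verdict.
Trained networks look in the newest picture that a camera, given by its name, has taken for a name from the list of things; names that differ only in an ending like _2 or _b are one class to them, and where a whole thing is asked for, a point or a joint stands for the part that bears it (a point fixed in the world has none). Each returns a list of dicts, best first, with "confidence" (0 to 1); they miss things now and then, are a little off and sometimes report something else, mostly with a low value. They report only what shows in the picture. A call takes as long as a camera call. They do not tell look-alikes from the thing itself.
- silhouettes(camera, query): "pixels" (480x640 bool, what is visible of it) and "rect" ([left, top, right, bottom] in pixels, round what is visible of it).
The state is a dict: "time": time; "joint_positions": joint angles; "qvel": joint speeds; "joint_torque": joint torques, N m; "tool_pos": TCP position; "ee_rot": TCP orientation; "wrist_force": force on the tool from outside, world axes, zero at the start; "wrist_torque": the same for the moment, N m; "width": finger opening in m.
Only numpy, scipy, OpenCV 4.12 (cv2) and the standard library are available. Lean on these libraries where they do the work, as an engineer would, in place of code of your own. Each camera call takes 0.05 s, during which the arm holds its last target. There are 200 camera calls.

TASK

Get the blue-capped sample jar ready for a side-view photograph: slide the lamp along its rail fully up to the red stop, and stand the jar upright on the bench midway between the lamp and the camera's lens, centred on the line from lamp to lens. Set the jar down gently rather than dropping it, and leave the other jars, the tube rack and the bottle where they are.

Things in the scene. Friction and masses are not known exactly. Their poses are not given: they have to be found in the camera images.
- jar_blue: the sample jar: glass jar, 44 mm diameter, 80 mm tall with its blue screw cap, about 0.12 kg; origin at the centre of its underside, z up through the cap
- jar_orange: bystander: glass jar, 44 mm diameter, 80 mm tall with its orange screw cap, about 0.12 kg; origin at the centre of its underside, z up through the cap
- jar_white: bystander: glass jar, 44 mm diameter, 80 mm tall with its white screw cap, about 0.12 kg; origin at the centre of its underside, z up through the cap
- tube_rack: bystander: loose white tube rack, 60 (x) x 120 (y) x 57 mm tall, with blue and clear tube caps; origin at the centre of its underside
- media_bottle: bystander: loose glass bottle with an orange cap, 72 mm diameter, about 130 mm tall; origin at the centre of its underside
- lamp_rail: low aluminium rail fixed to the bench, 70 (x) x 146 (y) x 19 mm tall, with a red stop block (8 mm thick, top at 26 mm) across the end nearest the camera; origin at the centre of its underside; its y axis is the slide direction and points towards the camera, along the line from lamp to lens
- lamp (a joint): position of the lamp on its rail in m: 0 = farthest from the camera, 0.08 = home against the red stop; it grows as the lamp moves along the rail's +y towards the camera. Sliding friction about 2.5 N plus light damping; it stays where it is left
- lamp_knob (a point): grip point, 12 mm below the top of the yellow knob standing on the lamp: 18 mm diameter, 24 mm tall, from 91 to 115 mm above the bench, free all round. The knob is fixed to the grey lamp housing below it (66 (x) x 56 (y) mm, its top 86 mm above the bench)
- lamp_face (a point): centre of the lamp's round white front (46 mm diameter), 50 mm above the bench, 33 mm ahead of the knob's axis along the rail's +y; moves with the lamp
- cam: white camera fixed to the bench, with a black lens tube (40 mm diameter, 40 mm long) that looks at the lamp; camera housing 64 (x) x 80 (y) mm, 88 mm tall, its foot 80 (x) x 100 (y) mm, reaching 125 mm behind the lens front. Origin on the bench plane directly below the centre of the lens front; axes parallel to the rail's, the lens looks along its -y
- lens (a point): centre of the lens front, 50 mm above the bench. With the lamp at its stop, the lens front and lamp front are 150 to 170 mm apart and face each other on one line
There are look-alikes about, which are no part of the job. What is shaped like the jar_blue but turquoise is not meant. Leave any turquoise look-alike of the lamp_rail alone.

How it is judged:
At the end, for the whole second after the job is handed in: The lamp is within 4 mm of its stop; the blue-capped jar stands upright (within 0.1 rad), at rest on the bench between lamp and lens, its axis at least 63 mm from the lens front and at least 63 mm from the lamp front (12 to 22 mm either side of midway) and within 10 mm of the line from lamp to lens (value of joint lamp above 0.076 m and y of jar_blue in the frame of lens below -0.063 m and y of jar_blue in the frame of lamp_face above 0.063 m and x of jar_blue in the frame of lens between -0.01 and 0.01 m and height (world z) of jar_blue below 0.004 m and angle between jar_blue's own z axis and vertical below 0.1 rad and linear speed of jar_blue below 0.02 m/s); the robot touches nothing.
It fails at once if the blue-capped jar is tipped over (more than 0.6 rad) (angle between jar_blue's own z axis and vertical above 0.6 rad).
It fails at once if the blue-capped jar is dropped on to the bench (moves faster than 0.5 m/s within 40 mm of it) (linear speed of jar_blue above 0.5 m/s and height (world z) of jar_blue below 0.04 m).
It fails at once if another jar, the tube rack or the bottle is moved more than 20 mm (distance of any of jar_orange, jar_white, tube_rack, media_bottle from where it was at the start of the episode above 0.02 m).
It also fails if it takes over 54 s, if anything falls off the work surface, if the arm or the gripper's body presses on something with over 40 N, if the wrist force passes 120 N, or if a joint passes its speed limit or range.

## Working session

There is one attempt and no reset: what is moved stays moved. The work goes in short steps, Python scripts to look and compute and a tool call to move; the robot and the scene stay as the last step left them, time stands still between calls to the robot, and variables do not carry over. Pictures are saved under pics/ and viewed, about 8 in all and at most 12, crops included, and the job is handed in when it is done.

Besides the shell and the picture viewer there is one more tool, called as name([rows], argument=value, ...), one row to a line, values as JSON. step_arm: Moves the arm, as the interface text tells. Its arguments: {"type":"object","properties":{"steps":{"type":"array"}},"required":["steps"]}

```bash
mkdir -p pics; cat > h.py <<'E'
from bench import *
import numpy as np, cv2
from scipy.spatial.transform import Rotation as R
def cam(n):
    m=camera_model(n); o=np.array(m["orientation"])
    Rm=o if o.shape==(3,3) else R.from_euler('xyz',o).as_matrix() if o.size==3 else None
    return np.array(m["intrinsics"]),np.array(m["origin"]),Rm
def cloud(n,d,c=None):
    K,o,Rm=c or cam(n); v,u=np.mgrid[:480,:640]
    p=np.stack([(u-K[0,2])/K[0,0]*d,(v-K[1,2])/K[1,1]*d,d],-1)
    return p@Rm.T+o
def save(n,im): cv2.imwrite('pics/'+n,im[...,::-1])
E
python3 - <<'E'
from h import *
print(get_obs()); print(camera_model("scene"))
for n in ("scene","side"):
    im,d=snapshot(n); save(n+'0.png',im); P=cloud(n,d); np.savez(n+'0.npz',im=im,P=P,d=d)
    for q in ["jar_blue","jar_orange","jar_white","tube_rack","media_bottle","lamp_rail","lamp_knob","cam"]:
        for s in silhouettes(n,q):
            m=s["pixels"]&(d>0)
            if m.sum()<10: continue
            p=P[m]; print(n,q,round(s["confidence"],2),np.round(s["rect"]).astype(int),np.median(p,0).round(3),'lo',np.percentile(p,3,axis=0).round(3),'hi',np.percentile(p,97,axis=0).round(3),'rgb',np.median(im[m],0))
E
```

```text
{'time': 0.0, 'joint_positions': array([ 1.13391978e+00,  8.79103917e-02,  1.37220907e+00, -2.20847235e-05,
        1.68360020e+00, -1.03074159e-01]), 'qvel': array([ 4.40272938e-04,  2.84357471e-04,  1.53478828e-03, -4.76039255e-04,
       -2.14003379e-05, -7.94485471e-04]), 'joint_torque': array([ 2.20068928e-04, -3.40175843e+01, -3.02434659e+01,  7.18423608e-02,
        3.27716873e-02, -1.61678850e-04]), 'tool_pos': array([0.17997717, 0.51916763, 0.21235146]), 'ee_rot': array([-3.13947468e+00, -1.97018021e-04,  2.80778759e+00]), 'wrist_force': array([-0.09335109,  0.09093491, -0.14348765]), 'wrist_torque': array([0.03703319, 0.00730124, 0.02438426]), 'width': 0.09360879857694238}
{'intrinsics': array([[510.90998918,   0.        , 320.87256422],
       [  0.        , 510.90998918, 236.91527846],
       [  0.        ,   0.        ,   1.        ]]), 'origin': array([1.14889666, 0.55046588, 0.87745039]), 'orientation': array([-2.33675153,  0.01497696,  2.29189725])}
scene jar_blue 0.72 [335 213 352 244] [ 0.455 -0.007  0.051] lo [ 0.43  -0.03   0.006] hi [0.465 0.005 0.082] rgb [ 84. 
[... 2189 characters left out ...]
 [0.466 0.128 0.082] rgb [120. 125. 119.]
side lamp_rail 0.9 [354 289 408 353] [ 0.569 -0.237  0.031] lo [ 0.543 -0.29   0.006] hi [ 0.61  -0.15   0.104] rgb [155. 146. 139.]
side lamp_rail 0.6 [442 302 505 372] [ 0.706 -0.381  0.039] lo [ 0.674 -0.421  0.007] hi [ 0.762 -0.283  0.106] rgb [ 21. 138. 121.]
side lamp_knob 0.84 [361 287 401 332] [ 0.573 -0.226  0.084] lo [ 0.546 -0.244  0.027] hi [ 0.61  -0.187  0.114] rgb [132.  122.  107.5]
side lamp_knob 0.66 [464 319 505 364] [ 0.7   -0.395  0.085] lo [ 0.674 -0.419  0.026] hi [ 0.739 -0.357  0.115] rgb [  0. 134. 114.]
side cam 0.66 [307 192 347 240] [0.609 0.069 0.07 ] lo [0.587 0.02  0.009] hi [0.651 0.131 0.091] rgb [128.5 125.5 118. ]
```

```bash
python3 - <<'E'
from h import *
a=cv2.imread('pics/scene0.png')[140:390,130:500]; b=cv2.imread('pics/side0.png')[130:430,200:510]
cv2.imwrite('pics/m0.png',np.hstack([cv2.resize(a,(400,270)),cv2.resize(b,(400,270*400//400))]) if 0 else cv2.resize(a,(740,500)))
cv2.imwrite('pics/m1.png',cv2.resize(b,(620,600)))
# geometry: knob (top slab), rail axis, cam
for n in("scene","side"):
    z=np.load(n+'0.npz');P=z['P'];im=z['im'].astype(int)
    x,y,h=P[...,0],P[...,1],P[...,2]
    lamp=(abs(x-.58)<.07)&(abs(y+.21)<.07)
    k=lamp&(h>.095); print(n,'knob',k.sum(),P[k].min(0).round(3),P[k].max(0).round(3),np.median(P[k],0).round(3))
    t=lamp&(abs(h-.086)<.003); r=cv2.minAreaRect(P[t][:,:2].astype(np.float32)*1000); print('lamptop',t.sum(),r)
    c=(abs(x-.63)<.08)&(abs(y-.08)<.1)&(abs(h-.088)<.004); r=cv2.minAreaRect(P[c][:,:2].astype(np.float32)*1000); print('camtop',c.sum(),r)
    red=(im[...,0]>1.6*im[...,1])&(im[...,0]>1.6*im[...,2])&(abs(x-.6)<.1)&(abs(y+.17)<.1); print('red',red.sum(),np.median(P[red],0).round(3),P[red].min(0).round(3),P[red].max(0).round(3))
    for nm,(cx,cy) in dict(A=(.445,-.018),B=(.505,-.085),W=(.455,.115)).items():
        j=(np.hypot(x-cx,y-cy)<.045)&(h>.07)&(h<.09); 
        t=j&(h>.078); print(nm,t.sum(),P[t].mean(0).round(3),P[j].min(0).round(3),P[j].max(0).round(3),'rgb',np.median(im[j],0))
E
```

```text
scene knob 78 [ 0.574 -0.223  0.095] [ 0.592 -0.2    0.118] [ 0.585 -0.208  0.109]
lamptop 341 ((583.7103271484375, -208.4706268310547), (58.8758430480957, 67.38597869873047), 82.35966491699219)
camtop 884 ((627.8554077148438, 101.54408264160156), (81.00223541259766, 64.09036254882812), 83.50662231445312)
red 170 [ 0.592 -0.144  0.021] [ 0.539 -0.163 -0.002] [ 0.627 -0.136  0.029]
A 132 [ 0.444 -0.016  0.08 ] [ 0.425 -0.035  0.07 ] [0.465 0.003 0.085] rgb [ 49. 127. 234.]
B 121 [ 0.502 -0.084  0.08 ] [ 0.482 -0.104  0.07 ] [ 0.522 -0.064  0.083] rgb [ 33. 219. 198.]
W 153 [0.453 0.118 0.08 ] [0.433 0.098 0.07 ] [0.474 0.138 0.084] rgb [245. 245. 246.]
side knob 93 [ 0.571 -0.226  0.095] [ 0.59  -0.207  0.119] [ 0.579 -0.219  0.113]
lamptop 566 ((580.4911499023438, -213.66900634765625), (57.42529296875, 66.79861450195312), 81.11565399169922)
camtop 567 ((625.585693359375, 96.15746307373047), (81.39137268066406, 64.01566314697266), 82.06591796875)
red 109 [ 0.575 -0.148  0.025] [ 0.554 -0.156 -0.003] [ 0.632 -0.125  0.033]
A 180 [ 0.441 -0.021  0.08 ] [ 0.422 -0.041  0.07 ] [0.46  0.002 0.085] rgb [ 28. 116. 205.]
B 200 [ 0.499 -0.09   0.08 ] [ 0.479 -0.109  0.07 ] [ 0.518 -0.069  0.085] rgb [  0. 184. 177.]
W 147 [0.451 0.113 0.08 ] [0.431 0.092 0.07 ] [0.471 0.135 0.084] rgb [204. 208. 215.]
```

View pics/m0.png

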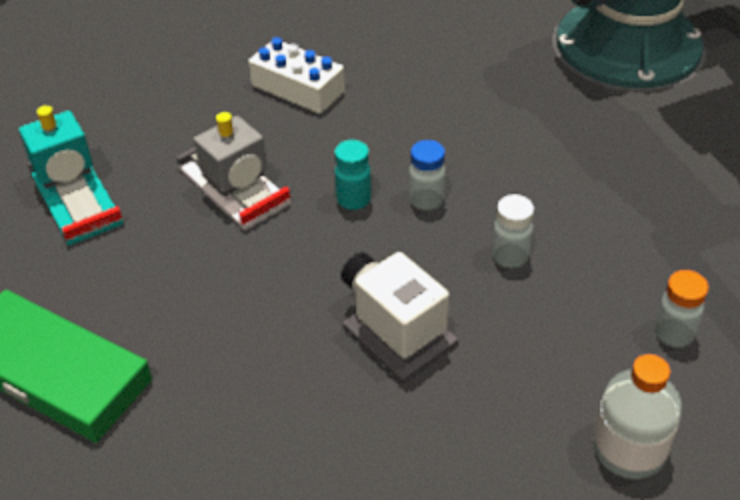

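View pics/m1.png

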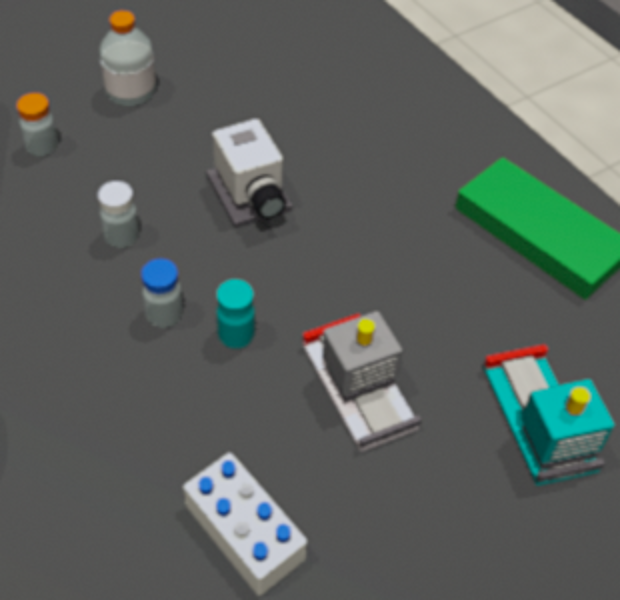

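The first view (scene, crop at 2x) and the second (side) show the candidates:
- **Jars:** blue cap on clear glass at scene (343,220), a turquoise look-alike at (306,217), then white (387,250) and orange (472,290).
- **Lamps:** the grey lamp on the white rail at (243,217), with its turquoise twin at (157,215).

I choose the blue cap on clear glass and the grey lamp. I'll move to a hover over the lamp and check both with the wrist camera.

```bash
cat >> h.py <<'E'
def to(x,y,z,yaw=1.431):
    o=get_obs(); A=R.from_euler('xyz',o["ee_rot"]); B=R.from_euler('xyz',[np.pi,0,yaw])
    print('t',o['time'].__round__(2),'pos',o['tool_pos'].round(4),'shift',A.inv().apply(np.array([x,y,z])-o["tool_pos"]).round(4),'turn',(A.inv()*B).as_rotvec().round(4),'F',o['wrist_force'].round(1),'w',round(o['width'],4))
E
python3 -c "
from h import *
to(.54,-.12,.26)"
```

```text
t 0.9 pos [0.1802 0.5197 0.2136] shift [-0.5495 -0.4865 -0.0465] turn [ 2.0000e-04 -1.0000e-04  1.3768e+00] F [-0.6 -0.3 -0.5] w 0.0939
```

step_arm([
  {"jaw":1,"tx":-0.55,"ty":-0.487,"tz":-0.046,"az":1.377},
  {"jaw":1,"tx":-0.55,"ty":-0.487,"tz":-0.046,"az":1.377},
  {"jaw":1,"tx":-0.55,"ty":-0.487,"tz":-0.046,"az":1.377},
  {"jaw":1,"tx":-0.55,"ty":-0.487,"tz":-0.046,"az":1.377},
  {"jaw":1,"tx":-0.55,"ty":-0.487,"tz":-0.046,"az":1.377},
  {"jaw":1,"tx":-0.55,"ty":-0.487,"tz":-0.046,"az":1.377},
  {"jaw":1,"tx":-0.55,"ty":-0.487,"tz":-0.046,"az":1.377},
  {"jaw":1,"tx":-0.55,"ty":-0.487,"tz":-0.046,"az":1.377},
])

```text
invalid input
```

```bash
python3 -c "
from h import *
to(.54,-.12,.26)"
```

```text
t 0.9 pos [0.1802 0.5197 0.2136] shift [-0.5495 -0.4865 -0.0465] turn [ 2.0000e-04 -1.0000e-04  1.3768e+00] F [-0.6 -0.3 -0.5] w 0.0939
```

step_arm([
  {"jaw":1,"tx":-0.55,"ty":-0.487,"tz":-0.046,"ax":0,"ay":0,"az":1.377},
  {"jaw":1,"tx":-0.55,"ty":-0.487,"tz":-0.046,"ax":0,"ay":0,"az":1.377},
  {"jaw":1,"tx":-0.55,"ty":-0.487,"tz":-0.046,"ax":0,"ay":0,"az":1.377},
  {"jaw":1,"tx":-0.55,"ty":-0.487,"tz":-0.046,"ax":0,"ay":0,"az":1.377},
  {"jaw":1,"tx":-0.55,"ty":-0.487,"tz":-0.046,"ax":0,"ay":0,"az":1.377},
  {"jaw":1,"tx":-0.55,"ty":-0.487,"tz":-0.046,"ax":0,"ay":0,"az":1.377},
  {"jaw":1,"tx":-0.55,"ty":-0.487,"tz":-0.046,"ax":0,"ay":0,"az":1.377},
  {"jaw":1,"tx":-0.55,"ty":-0.487,"tz":-0.046,"ax":0,"ay":0,"az":1.377},
])

```text
time: 1.7
tool_pos: [0.3764, 0.1699, 0.239]
ee_rot: [3.14, -0.001, 1.602]
wrist_force: [1.1, -0.1, 0.2]
width: 0.0942
```

```bash
python3 -c "
from h import *
to(.54,-.12,.26)"
```

```text
t 1.7 pos [0.3764 0.1699 0.239 ] shift [-0.2948  0.1545 -0.021 ] turn [ 0.0014 -0.0007  0.1709] F [ 1.1 -0.1  0.2] w 0.0942
```

step_arm([
  {"jaw":1,"tx":-0.295,"ty":0.155,"tz":-0.021,"ax":0.001,"ay":0,"az":0.171},
  {"jaw":1,"tx":-0.295,"ty":0.155,"tz":-0.021,"ax":0.001,"ay":0,"az":0.171},
  {"jaw":1,"tx":-0.295,"ty":0.155,"tz":-0.021,"ax":0.001,"ay":0,"az":0.171},
  {"jaw":1,"tx":-0.295,"ty":0.155,"tz":-0.021,"ax":0.001,"ay":0,"az":0.171},
  {"jaw":1,"tx":-0.295,"ty":0.155,"tz":-0.021,"ax":0.001,"ay":0,"az":0.171},
  {"jaw":1,"tx":-0.295,"ty":0.155,"tz":-0.021,"ax":0.001,"ay":0,"az":0.171},
  {"jaw":1,"tx":-0.295,"ty":0.155,"tz":-0.021,"ax":0.001,"ay":0,"az":0.171},
  {"jaw":1,"tx":-0.295,"ty":0.155,"tz":-0.021,"ax":0.001,"ay":0,"az":0.171},
])

```text
time: 2.5
tool_pos: [0.5417, -0.1242, 0.2588]
ee_rot: [-3.141, 0.0, 1.426]
wrist_force: [0.9, 0.9, 0.3]
width: 0.0942
```

```bash
python3 - <<'E'
from h import *
to(.54,-.12,.26)
c=cam("wrist"); im,d=snapshot("wrist"); save('w1.png',im); P=cloud("wrist",d,c); np.savez('w1.npz',im=im,P=P,d=d)
print(c[1],c[2][:,2])
x,y,h=P[...,0],P[...,1],P[...,2]
for nm,(cx,cy,r,z0,z1) in dict(knob=(.582,-.212,.03,.11,.12),knobside=(.582,-.212,.03,.094,.12),blue=(.443,-.018,.045,.077,.086),turq=(.50,-.087,.045,.077,.086)).items():
    t=(np.hypot(x-cx,y-cy)<r)&(h>z0)&(h<z1)&(d>0)
    if t.sum()>5: print(nm,t.sum(),P[t].min(0).round(4),P[t].max(0).round(4),P[t].mean(0).round(4))
for nm,t in dict(lamp=(np.hypot(x-.58,y+.21)<.07)&(abs(h-.086)<.004),cam=(np.hypot(x-.627,y-.1)<.07)&(abs(h-.089)<.004)).items():
    if t.sum()>20: print(nm,cv2.minAreaRect(P[t][:,:2].astype(np.float32)*1000))
E
```

```text
t 2.5 pos [ 0.5417 -0.1242  0.2588] shift [ 0.0039 -0.0023 -0.0012] turn [-0.0008  0.0003 -0.0054] F [0.9 0.9 0.3] w 0.0942
[ 0.55297266 -0.04878931  0.43018629] [-0.03974238 -0.25887519 -0.96509283]
knob 352 [ 0.5719 -0.222   0.11  ] [ 0.5894 -0.204   0.1172] [ 0.5806 -0.2118  0.1149]
knobside 505 [ 0.5719 -0.222   0.0943] [ 0.5894 -0.2036  0.1172] [ 0.5803 -0.2101  0.111 ]
blue 1881 [ 0.4217 -0.0364  0.077 ] [0.4612 0.003  0.0826] [ 0.4419 -0.0168  0.0803]
turq 1628 [ 0.4796 -0.1058  0.0772] [ 0.5189 -0.066   0.0835] [ 0.4994 -0.0853  0.0803]
lamp ((581.216064453125, -209.7523651123047), (56.308319091796875, 66.02699279785156), 81.70248413085938)
```

View pics/w1.png

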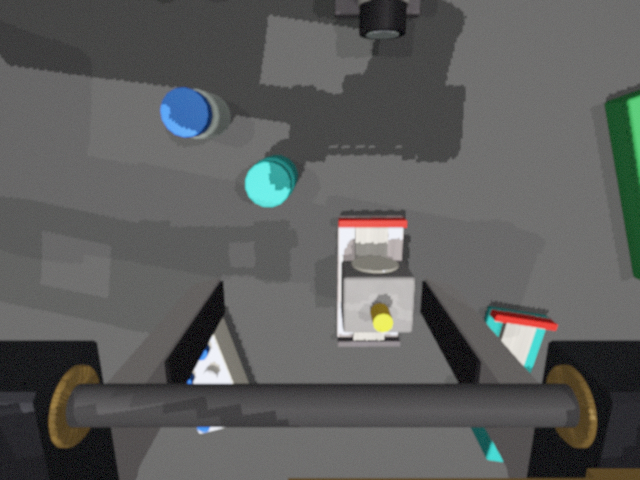

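Wrist view: blue cap at (187,112), turquoise jar at (270,182), yellow knob on the grey lamp at (382,322), red stop at (372,222), lens at (383,20). This close look confirms both choices. The positions agree with the averages from the fixed cameras, so I'll go down onto the knob.

```bash
python3 - <<'E'
from h import *
to(.5807,-.2115,.102)
E
```

```text
t 2.55 pos [ 0.5409 -0.1219  0.2591] shift [-0.0831  0.0524  0.1569] turn [-0.0014 -0.0012 -0.0033] F [-0.4  0.9 -0.2] w 0.0938
```

step_arm([
  {"jaw":1,"tx":-0.083,"ty":0.052,"tz":0.03,"ax":0,"ay":0,"az":0},
  {"jaw":1,"tx":-0.083,"ty":0.052,"tz":0.08,"ax":0,"ay":0,"az":0},
  {"jaw":1,"tx":-0.083,"ty":0.052,"tz":0.11,"ax":0,"ay":0,"az":0},
  {"jaw":1,"tx":-0.083,"ty":0.052,"tz":0.12,"ax":0,"ay":0,"az":0},
  {"jaw":1,"tx":-0.083,"ty":0.052,"tz":0.12,"ax":0,"ay":0,"az":0},
])

```text
time: 3.05
tool_pos: [0.5777, -0.2093, 0.134]
ee_rot: [-3.131, -0.004, 1.428]
wrist_force: [-0.3, 0.5, -0.9]
width: 0.0943
```

```bash
python3 - <<'E'
from h import *
to(.5807,-.2115,.102)
E
```

```text
t 3.05 pos [ 0.5777 -0.2093  0.134 ] shift [-0.0019  0.0036  0.0319] turn [-0.0107 -0.0045 -0.0028] F [-0.3  0.5 -0.9] w 0.0943
```

step_arm([
  {"jaw":1,"tx":-0.002,"ty":0.004,"tz":0.02,"ax":-0.01,"ay":-0.004,"az":0},
  {"jaw":1,"tx":-0.002,"ty":0.004,"tz":0.032,"ax":-0.01,"ay":-0.004,"az":0},
  {"jaw":1,"tx":-0.002,"ty":0.004,"tz":0.032,"ax":-0.01,"ay":-0.004,"az":0},
  {"jaw":0.5,"tx":-0.002,"ty":0.004,"tz":0.032,"ax":-0.01,"ay":-0.004,"az":0},
  {"jaw":0,"tx":-0.002,"ty":0.004,"tz":0.032,"ax":-0.01,"ay":-0.004,"az":0},
  {"jaw":0,"tx":-0.002,"ty":0.004,"tz":0.032,"ax":-0.01,"ay":-0.004,"az":0},
  {"jaw":0,"tx":-0.002,"ty":0.004,"tz":0.032,"ax":-0.01,"ay":-0.004,"az":0},
  {"jaw":0,"tx":-0.002,"ty":0.004,"tz":0.032,"ax":-0.01,"ay":-0.004,"az":0},
])

```text
time: 3.85
tool_pos: [0.5812, -0.2118, 0.1024]
ee_rot: [-3.142, -0.0, 1.428]
wrist_force: [0.3, 0.7, -0.8]
width: 0.0575
```

```bash
python3 - <<'E'
from h import *
to(.5807,-.2115,.102)
E
```

```text
t 3.85 pos [ 0.5812 -0.2118  0.1024] shift [ 0.0002 -0.0005  0.0004] turn [-0.     -0.0003 -0.0029] F [ 0.3  0.7 -0.8] w 0.0575
```

step_arm([
  {"jaw":0,"tx":0,"ty":0,"tz":0,"ax":0,"ay":0,"az":0},
  {"jaw":0,"tx":0,"ty":0,"tz":0,"ax":0,"ay":0,"az":0},
  {"jaw":0,"tx":0,"ty":0,"tz":0,"ax":0,"ay":0,"az":0},
  {"jaw":0,"tx":0,"ty":0,"tz":0,"ax":0,"ay":0,"az":0},
  {"jaw":0,"tx":0,"ty":0,"tz":0,"ax":0,"ay":0,"az":0},
  {"jaw":0,"tx":0,"ty":0,"tz":0,"ax":0,"ay":0,"az":0},
  {"jaw":0,"tx":0,"ty":0,"tz":0,"ax":0,"ay":0,"az":0},
])

```text
time: 4.55
tool_pos: [0.5811, -0.2118, 0.1023]
ee_rot: [-3.141, -0.0, 1.428]
wrist_force: [-0.5, 0.6, -0.8]
width: 0.0169
```

step_arm([
  {"jaw":0,"tx":0.004,"ty":0,"tz":0,"ax":0,"ay":0,"az":0},
  {"jaw":0,"tx":0.008,"ty":0,"tz":0,"ax":0,"ay":0,"az":0},
  {"jaw":0,"tx":0.012,"ty":0,"tz":0,"ax":0,"ay":0,"az":0},
  {"jaw":0,"tx":0.016,"ty":0,"tz":0,"ax":0,"ay":0,"az":0},
  {"jaw":0,"tx":0.02,"ty":0,"tz":0,"ax":0,"ay":0,"az":0},
  {"jaw":0,"tx":0.024,"ty":0,"tz":0,"ax":0,"ay":0,"az":0},
  {"jaw":0,"tx":0.024,"ty":0,"tz":0,"ax":0,"ay":0,"az":0},
])

```text
time: 5.25
tool_pos: [0.5847, -0.187, 0.1023]
ee_rot: [-3.141, -0.001, 1.429]
wrist_force: [0.1, -1.1, -0.5]
width: 0.017
```

step_arm([
  {"jaw":0,"tx":0.003,"ty":0,"tz":0,"ax":0,"ay":0,"az":0},
  {"jaw":0,"tx":0.006,"ty":0,"tz":0,"ax":0,"ay":0,"az":0},
  {"jaw":0,"tx":0.008,"ty":0,"tz":0,"ax":0,"ay":0,"az":0},
  {"jaw":0,"tx":0.01,"ty":0,"tz":0,"ax":0,"ay":0,"az":0},
  {"jaw":0,"tx":0.01,"ty":0,"tz":0,"ax":0,"ay":0,"az":0},
])

```text
time: 5.75
tool_pos: [0.5861, -0.1766, 0.1023]
ee_rot: [-3.141, -0.002, 1.429]
wrist_force: [-0.4, -1.5, 0.3]
width: 0.017
```

step_arm([
  {"jaw":0,"tx":0.003,"ty":0,"tz":0,"ax":0,"ay":0,"az":0},
  {"jaw":0,"tx":0.005,"ty":0,"tz":0,"ax":0,"ay":0,"az":0},
  {"jaw":0,"tx":0.007,"ty":0,"tz":0,"ax":0,"ay":0,"az":0},
  {"jaw":0,"tx":0.007,"ty":0,"tz":0,"ax":0,"ay":0,"az":0},
])

```text
time: 6.15
tool_pos: [0.5865, -0.1739, 0.1023]
ee_rot: [-3.141, 0.006, 1.427]
wrist_force: [-1.5, -10.6, -1.7]
width: 0.0175
```

Force rose to 10.6 N and the motion stopped, so the lamp is at its stop. Next I back off the load, open and rise.

step_arm([
  {"jaw":0,"tx":0.001,"ty":0,"tz":0,"ax":0,"ay":0,"az":0},
  {"jaw":0.5,"tx":0.001,"ty":0,"tz":0,"ax":0,"ay":0,"az":0},
  {"jaw":0.5,"tx":0.001,"ty":0,"tz":0,"ax":0,"ay":0,"az":0},
  {"jaw":0.5,"tx":0.001,"ty":0,"tz":0,"ax":0,"ay":0,"az":0},
  {"jaw":1,"tx":0.001,"ty":0,"tz":-0.04,"ax":0,"ay":0,"az":0},
  {"jaw":1,"tx":0.001,"ty":0,"tz":-0.09,"ax":0,"ay":0,"az":0},
  {"jaw":1,"tx":0.001,"ty":0,"tz":-0.13,"ax":0,"ay":0,"az":0},
  {"jaw":1,"tx":0.001,"ty":0,"tz":-0.15,"ax":0,"ay":0,"az":0},
])

```text
time: 6.95
tool_pos: [0.5882, -0.1716, 0.2579]
ee_rot: [3.134, 0.007, 1.428]
wrist_force: [-0.0, -0.3, 0.4]
width: 0.0697
```

```bash
python3 - <<'E'
from h import *
to(.50,-.07,.28)
E
```

```text
t 6.95 pos [ 0.5882 -0.1716  0.2579] shift [ 0.0879 -0.1016 -0.0235] turn [ 0.0076  0.0072 -0.0026] F [-0.  -0.3  0.4] w 0.0697
```

step_arm([
  {"jaw":1,"tx":0.083,"ty":-0.07,"tz":-0.022,"ax":0.007,"ay":0.007,"az":0},
  {"jaw":1,"tx":0.083,"ty":-0.07,"tz":-0.022,"ax":0.007,"ay":0.007,"az":0},
  {"jaw":1,"tx":0.083,"ty":-0.07,"tz":-0.022,"ax":0.007,"ay":0.007,"az":0},
  {"jaw":1,"tx":0.083,"ty":-0.07,"tz":-0.022,"ax":0.007,"ay":0.007,"az":0},
  {"jaw":1,"tx":0.083,"ty":-0.07,"tz":-0.022,"ax":0.007,"ay":0.007,"az":0},
  {"jaw":1,"tx":0.083,"ty":-0.07,"tz":-0.022,"ax":0.007,"ay":0.007,"az":0},
])

```text
time: 7.55
tool_pos: [0.5309, -0.0802, 0.2774]
ee_rot: [-3.14, 0.0, 1.427]
wrist_force: [0.7, -0.2, -0.5]
width: 0.0938
```

```bash
python3 - <<'E'
from h import *
to(.442,-.0175,.12)
c=cam("wrist"); im,d=snapshot("wrist"); save('w2.png',im); P=cloud("wrist",d,c); np.savez('w2.npz',im=im,P=P,d=d)
x,y,h=P[...,0],P[...,1],P[...,2]
for nm,(cx,cy,r,z0,z1) in dict(knob=(.587,-.173,.03,.11,.12),blue=(.443,-.018,.045,.077,.086)).items():
    t=(np.hypot(x-cx,y-cy)<r)&(h>z0)&(h<z1)&(d>0)
    if t.sum()>5: print(nm,t.sum(),P[t].min(0).round(4),P[t].max(0).round(4),P[t].mean(0).round(4))
D=np.array([np.cos(1.428),np.sin(1.428)]); X=np.array([D[1],-D[0]])
for nm,t in dict(lamp=(np.hypot(x-.587,y+.17)<.07)&(abs(h-.086)<.004),cam=(np.hypot(x-.627,y-.1)<.07)&(abs(h-.089)<.004)).items():
    if t.sum()>20: print(nm,t.sum(),cv2.minAreaRect(P[t][:,:2].astype(np.float32)*1000))
# profile in rail coords relative to knob
q=P[...,:2]-np.array([.5865,-.174]); u=q@D; v=q@X
s=(abs(v)<.045)&(u>.02)&(u<.26)&(h>.03)&(d>0)
for a in np.arange(.02,.26,.005):
    m=s&(u>=a)&(u<a+.005)
    if m.sum()>3: print(round(a,3),m.sum(),'v',v[m].min().round(4),v[m].max().round(4),'h',h[m].min().round(3),h[m].max().round(3),'vtop',np.median(v[m&(h>h[m].max()-.002)]).round(4))
l=s&(u>.15)&(u<.2); print('lens u min',np.percentile(u[l],[0,1,5]).round(4))
E
```

```text
t 7.55 pos [ 0.5309 -0.0802  0.2774] shift [ 0.0494 -0.0967  0.1576] turn [-0.0014  0.0003 -0.0036] F [ 0.7 -0.2 -0.5] w 0.0938
knob 316 [ 0.5772 -0.1844  0.1101] [ 0.5947 -0.1662  0.1169] [ 0.5858 -0.1741  0.1149]
blue 1539 [ 0.4219 -0.0365  0.0771] [0.461  0.0028 0.0827] [ 0.4418 -0.0166  0.0803]
lamp 2874 ((586.3975830078125, -171.66708374023438), (55.35554885864258, 65.67842102050781), 81.84281921386719)
cam 2671 ((621.6362915039062, 73.61813354492188), (25.753541946411133, 63.012271881103516), 81.29838562011719)
0.02 326 v -0.0333 0.0292 h 0.039 0.088 vtop -0.0063
0.025 918 v -0.0332 0.0324 h 0.035 0.088 vtop 0.0017
0.03 522 v -0.0294 0.0243 h 0.031 0.077 vtop -0.0294
0.07 13 v -0.0198 -0.0193 h 0.348 0.364 vtop -0.0196
0.075 814 v -0.022 -0.019 h 0.27 0.369 vtop -0.0199
0.08 1240 v -0.0219 -0.019 h 0.27 0.374 vtop -0.0197
0.085 1544 v -0.022 -0.0189 h 0.269 0.379 vtop -0.0198
0.09 5017 v -0.0222 -0.0087 h 0.269 0.383 vtop -0.0197
0.095 1081 v -0.0208 -0.0098 h 0.283 0.388 vtop -0.0198
0.1 1847 v -0.045 -0.0121 h 0.376 0.394 vtop -0.022
0.105 3205 v -0.045 -0.0125 h 0.369 0.395 vtop -0.0292
0.11 6379 v -0.045 -0.0133 h 0.37 0.393 vtop -0.0176
0.115 5023 v -0.0216 -0.0016 h 0.37 0.392 vtop -0.0178
0.195 196 v -0.02 0.0188 h 0.034 0.071 vtop -0.0012
0.2 266 v -0.0201 0.0186 h 0.05 0.072 vtop -0.0004
0.205 263 v -0.0202 0.0178 h 0.049 0.072 vtop -0.0009
0.21 256 v -0.0197 0.0183 h 0.052 0.072 vtop -0.0001
0.215 270 v -0.0198 0.0182 h 0.051 0.073 vtop -0.0
0.22 320 v -0.0217 0.0211 h 0.044 0.073 vtop -0.0008
0.225 272 v -0.0218 0.0192 h 0.05 0.073 vtop -0.0002
0.23 281 v -0.0201 0.0183 h 0.049 0.072 vtop -0.0001
0.235 991 v -0.0313 0.0305 h 0.032 0.09 vtop -0.0013
0.24 600 v -0.0323 0.0313 h 0.031 0.091 vtop -0.0018
0.245 558 v -0.0323 0.032 h 0.04 0.09 vtop -0.001
0.25 571 v -0.0322 0.0312 h 0.039 0.091 vtop -0.0048
0.255 582 v -0.0322 0.032 h 0.036 0.091 vtop -0.001
lens u min [0.1983 0.1984 0.1984]
```

View pics/w2.png

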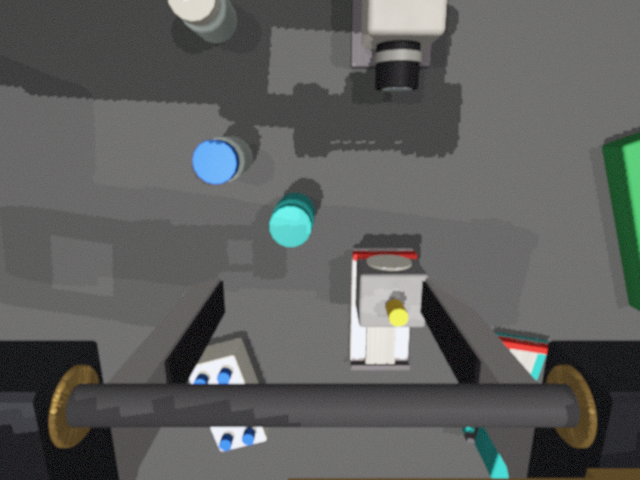

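Wrist view 2: the lamp stands over the red stop at (385,255), the lens front is at (398,88), the blue cap at (215,161) and the turquoise jar at (291,224). The measured lamp-to-lens gap is 0.165 m, inside 150–170 mm, so the lamp is home. The jar's target is (0.6025, -0.0595). I pick up the jar now.

step_arm([
  {"jaw":1,"tx":0.05,"ty":-0.097,"tz":0.03,"ax":0,"ay":0,"az":0},
  {"jaw":1,"tx":0.05,"ty":-0.097,"tz":0.07,"ax":0,"ay":0,"az":0},
  {"jaw":1,"tx":0.05,"ty":-0.097,"tz":0.11,"ax":0,"ay":0,"az":0},
  {"jaw":1,"tx":0.05,"ty":-0.097,"tz":0.14,"ax":0,"ay":0,"az":0},
  {"jaw":1,"tx":0.05,"ty":-0.097,"tz":0.14,"ax":0,"ay":0,"az":0},
  {"jaw":1,"tx":0.05,"ty":-0.097,"tz":0.14,"ax":0,"ay":0,"az":0},
])

```text
time: 8.2
tool_pos: [0.4419, -0.0175, 0.1373]
ee_rot: [-3.138, 0.0, 1.426]
wrist_force: [0.2, 0.2, 0.0]
width: 0.0935
```

```bash
python3 - <<'E'
from h import *
to(.4416,-.0168,.04)
E
```

```text
t 8.2 pos [ 0.4419 -0.0175  0.1373] shift [ 0.0007 -0.      0.0973] turn [-0.0035  0.0002 -0.0048] F [0.2 0.2 0. ] w 0.0935
```

step_arm([
  {"jaw":1,"tx":0.001,"ty":0,"tz":0.03,"ax":-0.003,"ay":0,"az":0},
  {"jaw":1,"tx":0.001,"ty":0,"tz":0.06,"ax":-0.003,"ay":0,"az":0},
  {"jaw":1,"tx":0.001,"ty":0,"tz":0.085,"ax":-0.003,"ay":0,"az":0},
  {"jaw":1,"tx":0.001,"ty":0,"tz":0.097,"ax":-0.003,"ay":0,"az":0},
  {"jaw":0.6,"tx":0.001,"ty":0,"tz":0.097,"ax":-0.003,"ay":0,"az":0},
  {"jaw":0.5,"tx":0.001,"ty":0,"tz":0.097,"ax":-0.003,"ay":0,"az":0},
  {"jaw":0,"tx":0.001,"ty":0,"tz":0.097,"ax":-0.003,"ay":0,"az":0},
  {"jaw":0,"tx":0.001,"ty":0,"tz":0.097,"ax":-0.003,"ay":0,"az":0},
])

```text
time: 9.0
tool_pos: [0.443, -0.0167, 0.042]
ee_rot: [3.139, 0.0, 1.426]
wrist_force: [0.4, -0.9, 1.1]
width: 0.0655
```

step_arm([
  {"jaw":0,"tx":0,"ty":0,"tz":0,"ax":0,"ay":0,"az":0},
  {"jaw":0,"tx":0,"ty":0,"tz":0,"ax":0,"ay":0,"az":0},
  {"jaw":0,"tx":0,"ty":0,"tz":0,"ax":0,"ay":0,"az":0},
  {"jaw":0,"tx":0,"ty":0,"tz":0,"ax":0,"ay":0,"az":0},
  {"jaw":0,"tx":0,"ty":0,"tz":0,"ax":0,"ay":0,"az":0},
])

```text
time: 9.5
tool_pos: [0.4428, -0.0166, 0.0424]
ee_rot: [3.139, 0.0, 1.426]
wrist_force: [-3.6, 0.8, 5.0]
width: 0.0431
```

step_arm([
  {"jaw":0,"tx":0,"ty":0,"tz":-0.01,"ax":0,"ay":0,"az":0},
  {"jaw":0,"tx":0,"ty":0,"tz":-0.03,"ax":0,"ay":0,"az":0},
  {"jaw":0,"tx":0,"ty":0,"tz":-0.06,"ax":0,"ay":0,"az":0},
  {"jaw":0,"tx":0,"ty":0,"tz":-0.09,"ax":0,"ay":0,"az":0},
  {"jaw":0,"tx":0,"ty":0,"tz":-0.12,"ax":0,"ay":0,"az":0},
  {"jaw":0,"tx":0,"ty":0,"tz":-0.12,"ax":0,"ay":0,"az":0},
])

```text
time: 10.1
tool_pos: [0.4456, -0.0171, 0.1674]
ee_rot: [3.129, 0.0, 1.426]
wrist_force: [0.1, 0.4, -1.2]
width: 0.0432
```

```bash
python3 - <<'E'
from h import *
to(.6025,-.0595,.163,1.428)
E
```

```text
t 10.1 pos [ 0.4456 -0.0171  0.1674] shift [-0.0194  0.1613  0.0065] turn [ 0.0127  0.0005 -0.0018] F [ 0.1  0.4 -1.2] w 0.0432
```

step_arm([
  {"jaw":0,"tx":-0.003,"ty":0.02,"tz":0.006,"ax":0.003,"ay":0,"az":0},
  {"jaw":0,"tx":-0.007,"ty":0.05,"tz":0.006,"ax":0.006,"ay":0,"az":0},
  {"jaw":0,"tx":-0.011,"ty":0.085,"tz":0.006,"ax":0.009,"ay":0,"az":0},
  {"jaw":0,"tx":-0.015,"ty":0.12,"tz":0.006,"ax":0.012,"ay":0,"az":0},
  {"jaw":0,"tx":-0.018,"ty":0.15,"tz":0.006,"ax":0.012,"ay":0,"az":0},
  {"jaw":0,"tx":-0.019,"ty":0.161,"tz":0.006,"ax":0.012,"ay":0,"az":0},
  {"jaw":0,"tx":-0.019,"ty":0.161,"tz":0.006,"ax":0.012,"ay":0,"az":0},
  {"jaw":0,"tx":-0.019,"ty":0.161,"tz":0.006,"ax":0.012,"ay":0,"az":0},
])

```text
time: 10.9
tool_pos: [0.6011, -0.0587, 0.1625]
ee_rot: [-3.14, 0.0, 1.426]
wrist_force: [-0.9, 0.1, -1.1]
width: 0.0431
```

```bash
python3 - <<'E'
from h import *
to(.6025,-.0595,.045,1.428)
c=cam("wrist"); im,d=snapshot("wrist"); save('w3.png',im); P=cloud("wrist",d,c)
b=(im[...,2]>1.6*im[...,0].astype(int))&(im[...,2]>120)&(d>0)&(abs(P[...,0]-.60)<.06)&(abs(P[...,1]+.06)<.06)
print(b.sum(),P[b].min(0).round(4),P[b].max(0).round(4),P[b].mean(0).round(4)) if b.sum() else print('none')
E
```

```text
t 10.9 pos [ 0.6011 -0.0587  0.1625] shift [-0.0006  0.0017  0.1175] turn [-0.0018  0.0003 -0.0016] F [-0.9  0.1 -1.1] w 0.0431
7594 [ 0.5818 -0.0767  0.1869] [ 0.6208 -0.0297  0.2654] [ 0.6016 -0.057   0.2007]
```

View pics/w3.png

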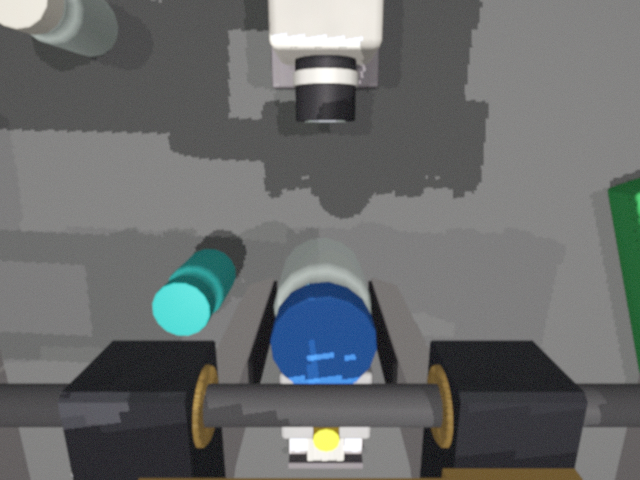

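The jar hangs upright between the pads at (323,330), in line with the lens (325,100) and knob (325,438). I lower it gently.

step_arm([
  {"jaw":0,"tx":-0.001,"ty":0.001,"tz":0.02,"ax":-0.002,"ay":0,"az":0},
  {"jaw":0,"tx":-0.001,"ty":0.001,"tz":0.04,"ax":-0.002,"ay":0,"az":0},
  {"jaw":0,"tx":-0.001,"ty":0.001,"tz":0.06,"ax":-0.002,"ay":0,"az":0},
  {"jaw":0,"tx":-0.001,"ty":0.001,"tz":0.08,"ax":-0.002,"ay":0,"az":0},
  {"jaw":0,"tx":-0.001,"ty":0.001,"tz":0.095,"ax":-0.002,"ay":0,"az":0},
  {"jaw":0,"tx":-0.001,"ty":0.001,"tz":0.105,"ax":-0.002,"ay":0,"az":0},
  {"jaw":0,"tx":-0.001,"ty":0.001,"tz":0.11,"ax":-0.002,"ay":0,"az":0},
  {"jaw":0,"tx":-0.001,"ty":0.001,"tz":0.113,"ax":-0.002,"ay":0,"az":0},
])

```text
time: 11.75
tool_pos: [0.6018, -0.0597, 0.0501]
ee_rot: [3.14, 0.0, 1.427]
wrist_force: [0.6, -1.3, -1.6]
width: 0.0434
```

```bash
python3 - <<'E'
from h import *
to(.6025,-.0595,.042,1.428)
E
```

```text
t 11.75 pos [ 0.6018 -0.0597  0.0501] shift [0.0003 0.0006 0.0081] turn [ 0.0016  0.0004 -0.0015] F [ 0.6 -1.3 -1.6] w 0.0434
```

step_arm([
  {"jaw":0,"tx":0,"ty":0,"tz":0.003,"ax":0,"ay":0,"az":0},
  {"jaw":0,"tx":0,"ty":0,"tz":0.005,"ax":0,"ay":0,"az":0},
  {"jaw":0,"tx":0,"ty":0,"tz":0.007,"ax":0,"ay":0,"az":0},
  {"jaw":0,"tx":0,"ty":0,"tz":0.008,"ax":0,"ay":0,"az":0},
  {"jaw":0,"tx":0,"ty":0,"tz":0.008,"ax":0,"ay":0,"az":0},
])

```text
time: 12.25
tool_pos: [0.602, -0.0598, 0.0425]
ee_rot: [3.139, 0.0, 1.427]
wrist_force: [-0.1, -0.3, -0.1]
width: 0.043
```

step_arm([
  {"jaw":0,"tx":0,"ty":0,"tz":0.001,"ax":0,"ay":0,"az":0},
  {"jaw":0,"tx":0,"ty":0,"tz":0.001,"ax":0,"ay":0,"az":0},
])

```text
time: 12.45
tool_pos: [0.6021, -0.0598, 0.0424]
ee_rot: [3.139, 0.0, 1.427]
wrist_force: [-2.6, 0.8, 4.2]
width: 0.0434
```

In contact, with about 4 N upward. I release slowly and rise.

step_arm([
  {"jaw":0.55,"tx":0,"ty":0,"tz":0,"ax":0,"ay":0,"az":0},
  {"jaw":0.7,"tx":0,"ty":0,"tz":0,"ax":0,"ay":0,"az":0},
  {"jaw":0.85,"tx":0,"ty":0,"tz":0,"ax":0,"ay":0,"az":0},
  {"jaw":0.85,"tx":0,"ty":0,"tz":0,"ax":0,"ay":0,"az":0},
  {"jaw":0.85,"tx":0,"ty":0,"tz":-0.01,"ax":0,"ay":0,"az":0},
  {"jaw":0.85,"tx":0,"ty":0,"tz":-0.03,"ax":0,"ay":0,"az":0},
  {"jaw":0.85,"tx":0,"ty":0,"tz":-0.06,"ax":0,"ay":0,"az":0},
  {"jaw":0.85,"tx":0,"ty":0,"tz":-0.1,"ax":0,"ay":0,"az":0},
])

```text
time: 13.25
tool_pos: [0.6006, -0.0595, 0.1419]
ee_rot: [-3.14, 0.0, 1.427]
wrist_force: [0.4, 0.5, 0.6]
width: 0.0797
```

step_arm([
  {"jaw":0.85,"tx":0,"ty":0,"tz":-0.05,"ax":0,"ay":0,"az":0},
  {"jaw":0.85,"tx":-0.03,"ty":0,"tz":-0.09,"ax":0,"ay":0,"az":0},
  {"jaw":0.85,"tx":-0.06,"ty":0,"tz":-0.11,"ax":0,"ay":0,"az":0},
  {"jaw":0.85,"tx":-0.06,"ty":0,"tz":-0.11,"ax":0,"ay":0,"az":0},
  {"jaw":0.85,"tx":-0.06,"ty":0,"tz":-0.11,"ax":0,"ay":0,"az":0},
])

```text
time: 13.75
tool_pos: [0.5922, -0.1191, 0.2526]
ee_rot: [-3.141, -0.0, 1.425]
wrist_force: [-0.3, -0.7, -1.1]
width: 0.0799
```

```bash
python3 - <<'E'
from h import *
to(.6,-.06,.26,1.428)
c=cam("wrist"); im,d=snapshot("wrist"); save('w4.png',im); P=cloud("wrist",d,c)
x,y,h=P[...,0],P[...,1],P[...,2]
D=np.array([np.cos(1.428),np.sin(1.428)]); X=np.array([D[1],-D[0]])
k=(np.hypot(x-.5865,y+.174)<.03)&(h>.11)&(h<.12)&(d>0); kc=P[k].mean(0)[:2] if k.sum() else None
j=(np.hypot(x-.602,y+.0595)<.045)&(h>.077)&(h<.086)&(d>0); jc=P[j].mean(0)
q=P[...,:2]-np.array([.5865,-.174]); u=q@D; v=q@X
l=(abs(v)<.03)&(u>.18)&(u<.22)&(h>.03)&(h<.09)&(d>0)
print('knob',kc,'jar',jc.round(4),'jar u,v',(jc[:2]-[.5865,-.174])@D,(jc[:2]-[.5865,-.174])@X,'lens u',np.percentile(u[l],2) if l.sum() else None, 'lens v',(v[l].min()+v[l].max())/2)
n=P[j]-jc; print('cap normal',np.linalg.svd(n[::3])[2][2].round(3))
s,ds=snapshot("scene"); save('s4.png',s); Ps=cloud("scene",ds); P0=np.load('scene0.npz')['P']
for nm,(cx,cy) in dict(orange=(.434,.322),white=(.453,.118),bottle=(.595,.36),rack=(.39,-.285)).items():
    f=lambda P,z:P[(np.hypot(P[...,0]-cx,P[...,1]-cy)<.06)&(P[...,2]>z)].mean(0).round(4)
    print(nm,f(P0,.04),f(Ps,.04))
cv2.imwrite('pics/m4.png',np.vstack([cv2.resize(cv2.imread('pics/s4.png')[140:390,130:500],(444,300)),cv2.resize(cv2.imread('pics/w4.png'),(444,300))]))
E
```

```text
t 13.75 pos [ 0.5922 -0.1191  0.2526] shift [ 0.0596 -0.0009 -0.0073] turn [-0.0002 -0.0002 -0.0026] F [-0.3 -0.7 -1.1] w 0.0799
knob [ 0.58623914 -0.17428153] jar [ 0.6016 -0.0601  0.0802] jar u,v 0.11492917022941646 -0.0012320822811939522 lens u 0.19853991228005582 lens v -9.031801541650383e-06
cap normal [0.005 0.004 1.   ]
orange [0.4371 0.322  0.0678] [0.4372 0.3218 0.0674]
white [0.4596 0.1223 0.0673] [0.4598 0.1222 0.0671]
bottle [0.6007 0.3643 0.0896] [0.6007 0.3643 0.0894]
rack [ 0.3921 -0.2848  0.0481] [ 0.3927 -0.2843  0.0481]
```

View pics/m4.png

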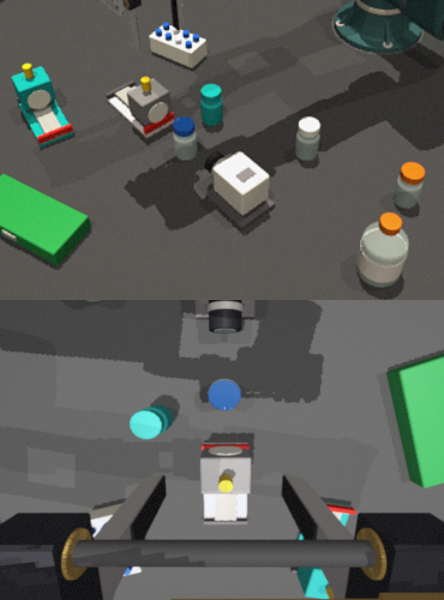

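The composite shows the jar upright between lamp and lens: scene crop (184,138), wrist (225,393). The lamp covers the rail up to the red stop. I measure 82 mm to the lamp front and 84 mm to the lens, 1 mm off the line, with the bystanders unmoved. I'm handing in.

```bash
python3 -c "
from bench import *
print(close_job())"
```

```text
the job is handed in; nothing more can be done
None
```

The lamp is up against the red stop and the blue-capped jar stands midway between lamp and lens. The job was handed in after about 14 s of the 54 s allowed, with no verdict given.

**Lamp:** I gripped the yellow knob and slid it about 38 mm, until it stopped moving and the wrist force rose to 10.6 N. I didn't measure the distance to the stop directly, but the lamp-to-lens gap came out at 165 mm, inside the stated 150–170 mm.

**Jar:** It was lowered slowly until it touched the bench (about 4 N), then released. The wrist camera put it 82 mm from the lamp front, 84 mm from the lens and about 1 mm off the line. The cap is level to about 0.006 rad.

**Bystanders:** The other jars, the rack and the bottle moved less than 1 mm in the scene camera. I left the turquoise look-alikes alone. The gripper ended clear of everything.

**Checks that disagreed:** The two fixed cameras differed by about 5 mm in y. I used the wrist camera's values, which lay between them and matched the positions where the gripper made contact. No check failed.

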